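Light a gas strut and hold the engraver's hood at its fitting angle

TASK

A new gas strut is being fitted to the desktop engraver and its upper socket still has to be snapped onto the stud on the hood's right side. Swing and tilt the yellow spot lamp by its rear handle so that its beam falls on the strut's free upper socket, then lift the hood by its black knob, never letting it drop, and hold it open at 45 degrees, where stud and socket stand side by side, for the fitter to snap them together. Finish while still holding the hood there, with the lamp still on the socket; do not disturb the spanner and the screwdriver lying in front.

Things in the scene. Friction and masses are not known exactly. Their poses are not given: they have to be found in the camera images.
- engraver: desktop engraving machine, white base 240 x 240 x 95 mm, fixed, with a grey-framed amber hood (shut: 96 to 164 mm above the bench). Origin: centre of the underside; its front (control panel, knob) faces its own -x, roughly towards the robot; +y is its left, z up. The gas strut stands on its right side, reaching to 152 mm from the middle and 209 mm high
- hood (a joint): opening angle of the hood in rad: 0 shut, grows as the front rises, end stop at 1.2; 45 degrees is 0.785. The hood weighs 0.4 to 0.8 kg and falls shut if let go anywhere in its range; the hinge has little friction. At 45 degrees the knob's middle is 312 mm above the bench, the hood's top front edge 317 mm
- hood_hinge (a point): a point on the hood's hinge line, in its middle, behind the base at its upper rear edge, 98 mm above the bench; the hinge line runs along the engraver's y axis
- hood_knob (a point): middle of the black knob on the hood's front, the place to grip: 28 mm in diameter, 26 mm long, axis along the engraver's x, 17 to 43 mm out from the front face on a 12 mm stem. Shut, it lies 273 mm in front of and 30 mm above the hinge line (128 mm above the bench) and travels on a circle round that line. Free left, right and above; gripped left and right it can turn between the fingers
- hood_stud (a point): ball stud, 10 mm in diameter, on the right side face of the hood, 108 mm to the front of and 36 mm above the hinge line while shut; it moves with the hood
- strut_socket (a point): middle of the gas strut's free upper socket (black, 17 mm in diameter, 12 mm thick), fixed relative to the engraver, 72 mm behind, 143 mm to the right of and 200 mm above its origin; at 45 degrees the stud stands next to it, 13 mm nearer the hood. The beam has to fall here. The strut is bolted stiffly at its lower end, does not move and does not carry the hood
- lamp: spot lamp: heavy dark round foot 92 mm in diameter, fixed to the bench, a 16 mm post, on it a dark fork that swivels and in the fork a yellow head that tilts. Origin: centre of the underside of the foot, z up; at swivel 0 the beam points along its own +x
- lamp_pivot (a point): point where the lamp's swivel axis (vertical) and tilt axis (level, across the head) cross, 270 mm above the bench; both joints turn the head about this point, and the beam's line passes through it
- lamp_swivel (a joint): swivel of the lamp's fork about the vertical in rad, counter-clockwise from above positive, limits -2.4 and 2.4; stays where it is left (friction 0.15 N m)
- lamp_tilt (a joint): tilt of the lamp's head in rad: 0 level, positive with the beam pointing down (rear handle up), limits -0.8 and 0.9; stays where it is left (friction 0.15 N m)
- lamp_lens (a point): centre of the lamp's lens, 32 mm in front of the pivot; its own +x axis is the beam's direction, y the tilt axis. The head is 66 mm long and up to 54 mm in diameter
- lamp_handle (a point): middle of the black rubber handle at the lamp's rear, the place to grip: a round rod about 15 mm in diameter in line with the beam, 46 to 97 mm behind the pivot, this point 72 mm behind it. Nothing stands beside it; gripped across (fingers left and right of it) from above it can turn between the fingers as the head tilts
- spanner: adjustable spanner, chromed, 42 x 188 x 11 mm, lying loose on the bench in front of the lamp; leave it alone. Origin: centre of the underside, long along its y
- screwdriver: screwdriver with yellow handle, 27 x 191 x 27 mm, lying loose near the front edge of the bench; leave it alone. Origin: centre of the underside, long along its y

How it is judged:
By the outcome, as a careful person would: the job done as asked, in the order asked, and still so for the second after the job is handed in, while the arm keeps its last pose, push and grip.
It also fails if it takes over 48 s, if anything falls off the work surface, if the arm or the gripper's body presses on something with over 40 N, if the wrist force passes 120 N, or if a joint passes its speed limit or range.

ROBOT

A 7-joint arm with a two-finger parallel gripper is mounted at the origin on a cart in front of the work surface, level with it; the furniture and walls round the work are solid. World frame = base frame: x ahead of the robot, y to its left, z up, the work surface at z = 0. Lengths are in mm, angles in rad, forces in N, time in s.
With the tool pointing down it reaches from about 400 to 850 mm from the base axis. Payload 4.5 kg.
Tool frame: the origin (TCP) lies at the centre of the arm's flange, where the gripper is bolted on; the fingertips stand 173 mm ahead of it and the grasp point (between the pads) lies 155 mm ahead of it; z points along the fingers, y is the line along which they close (so a half turn about z gives the same grasp; the last joint's range is limited). The gripper opens to 85 mm and grips with 20 to 120 N. Pads are 22 mm wide; open, the fingers measure 114 mm over their backs; the gripper's body (76 mm by 85 mm) begins 54 mm behind the grasp point. The pads swing forward as they close: fully open they stand 13 mm farther back than shut.
Start: joints at [-1.096, 0.689, -0.195, 1.565, 0.157, 0.902, -0.215], TCP at [266.645, 565.277, 404.717] pointing down, gripper open.
Joint ranges: [-3.01, 3.01], [-0.46, 2.08], [-1.47, 1.51], [0.13, 2.56], [-1, 4.14], [0.04, 2.09], [-2.66, 2.66]. Speed limits (rad/s): [2.57, 2.57, 3.14, 3.14, 3.14, 3.14, 3.14].

INTERFACE

Orientations are given as a rotation vector (axis times angle).
In Python, from bench import manip gives the robot as it stands. The module is installed in compiled form; this text tells all that it offers. Calls block until the motion is done:
- manip.move_to(position, orientation): joint-space move of the TCP to a pose.
- manip.movel(position, attitude=None, v=150): straight line of the TCP; attitude=None keeps the orientation; v is the mean speed in mm/s.
- manip.set_joints(angles): joint-space move.
- manip.set_gripper(opening): finger opening in mm; the grip force is fixed at half the most; returns when the fingers have stopped.
- manip.pause(seconds).
- manip.solve_ik(position, orientation): joint angles nearest the present ones, or None.
- manip.grab_frame(name): name is "scene" or "top" or "wrist"; returns a dict with "pixels" (384x512x3 uint8, red, green, blue), "mtx" (3x3 intrinsics, pixels), "k1" (the pictures are not rectified: a ray, as slopes to the right and down, at radius r is drawn at 1 + k1 r^2 times it, then the intrinsics apply), "eye" and "attitude" of the camera in the world; the wrist camera has in their place "T_tool_cam" (4x4, takes a point from camera to tool coordinates, whose origin is the TCP and whose axes are the flange's). Camera axes: x right, y up, looking along -z (the intrinsics and any distortion apply to the point x, -y, -z); pixel columns grow to the right and rows downward; lengths in mm; the calibration is good to about 2 mm. A picture is of the moment at which its call begins: read the wrist's pose just before it. There is no depth.
A pose or a line that the arm cannot do raises manip.Unreachable and nothing moves.
- manip.hand_in(): hands the job in; it is judged then, once.
Readings, each from a call of its own:
- manip.current_clock(): time.
- manip.current_joint_positions(): joint angles.
- manip.current_dq(): joint speeds.
- manip.current_effort(): joint torques, N m.
- manip.current_eef_pos(): TCP position.
- manip.current_orientation(): TCP orientation.
- manip.current_force(): force on the tool from outside, world axes, zero at the start.
- manip.current_torque(): the same for the moment, N m.
- manip.current_gripper_width(): finger opening in mm.
- manip.current_gripper_force(): force on a finger pad.
Only numpy, scipy, OpenCV 4.12 (cv2) and the standard library are available. Lean on these libraries where they do the work, as an engineer would, in place of code of your own. Each camera call takes 0.05 s, during which the arm holds its last target. There are 200 camera calls.

## Working session

There is one attempt and no reset: what is moved stays moved. The work goes in short steps, each a Python script; the robot and the scene stay as the last script left them, time stands still between calls to the robot, and variables do not carry over. Pictures are saved under pics/ and viewed, at most 10 in all, crops included, and the job is handed in when it is done.

```bash
mkdir -p pics
python3 - <<'E'
from bench import manip
import cv2,numpy as np,pickle
F={}
for n in("scene","top","wrist"):
    f=manip.grab_frame(n);F[n]=f
    print(n,f["mtx"].tolist(),f["k1"],f.get("eye"),f.get("attitude"))
    if n=="wrist":print(f["T_tool_cam"])
pickle.dump(F,open("f0.pkl","wb"))
a=[cv2.cvtColor(F[n]["pixels"],cv2.COLOR_RGB2BGR) for n in F]
for n,i in zip(F,a): cv2.imwrite(f"pics/{n}0.png",i)
print(manip.current_clock(),manip.current_orientation())
E
```

```text
scene [[386.8041849695253, 0.0, 259.92786961623193], [0.0, 386.8041849695253, 196.29573985599058], [0.0, 0.0, 1.0]] -0.03994474664575453 [-174.21783111  966.5601722   780.24299735] [ 0.48654165 -1.17536639 -2.05132854]
top [[360.6916164492977, 0.0, 260.5258186937174], [0.0, 360.6916164492977, 195.07461082524472], [0.0, 0.0, 1.0]] 0.023737579138129 [ 349.57555733  252.36374647 1014.70838681] [ 0.16785675 -0.14876401 -1.41869281]
wrist [[282.7552372152445, 0.0, 255.6455132294164], [0.0, 282.7552372152445, 190.79917072692155], [0.0, 0.0, 1.0]] -0.0575995432203692 None None
[[-6.75049720e-04  9.51349269e-01  3.08113798e-01  8.00627103e+01]
 [ 9.99999688e-01  7.68290944e-04 -1.81308071e-04 -5.05879495e-01]
 [-4.09208342e-04  3.08113580e-01 -9.51349491e-01  3.13400620e+01]
 [ 0.00000000e+00  0.00000000e+00  0.00000000e+00  1.00000000e+00]]
0.15 [-6.86656928e-01 -3.06539012e+00  2.17953918e-03]
```

View pics/scene0.png

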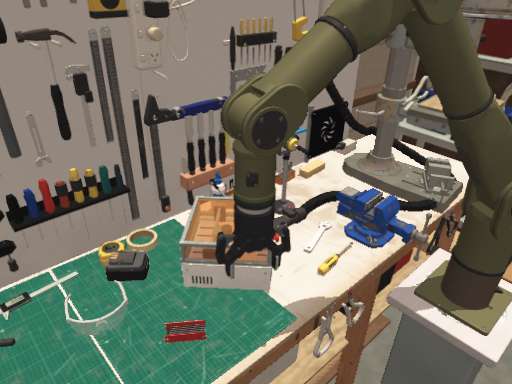

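View pics/top0.png

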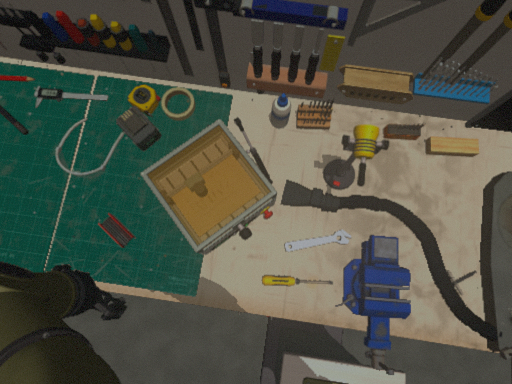

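The top view shows the engraver with hood corners near (217,122), (275,190), (203,251), (142,180). The knob is near (246,233), the strut runs (237,122)–(268,180), and the lamp foot is at (340,173) with its head at (367,142) and handle at (362,172). I'll zoom in on that area.

```bash
cat > h.py <<'E'
import cv2,numpy as np,pickle
from scipy.spatial.transform import Rotation as R
def cam(f,pose=None):
    if "T_tool_cam" in f and f.get("eye") is None:
        T=np.array(f["T_tool_cam"]);p,o=pose;Rt=R.from_rotvec(o).as_matrix()
        return Rt@T[:3,3]+p,Rt@T[:3,:3]
    return np.array(f["eye"]),R.from_rotvec(f["attitude"]).as_matrix()
def dist(f):return np.array([f["k1"],0,0,0,0.])
def rays(f,px,pose=None):
    e,A=cam(f,pose)
    u=cv2.undistortPoints(np.array(px,float).reshape(-1,1,2),np.array(f["mtx"]),dist(f))[:,0]
    return e,(A@np.c_[u[:,0],-u[:,1],-np.ones(len(u))].T).T
def plane(f,px,z,pose=None):
    e,d=rays(f,px,pose);return e+d*((z-e[2])/d[:,2])[:,None]
def proj(f,P,pose=None):
    e,A=cam(f,pose);c=(np.atleast_2d(P)-e)@A
    return cv2.projectPoints((c*[1,-1,-1]).reshape(-1,1,3),np.zeros(3),np.zeros(3),np.array(f["mtx"]),dist(f))[0][:,0]
E
python3 - <<'E'
from h import *
F=pickle.load(open("f0.pkl","rb"))
i=cv2.cvtColor(F["top"]["pixels"],cv2.COLOR_RGB2BGR)
cv2.imwrite("pics/topz.png",cv2.resize(i[110:260,135:400],None,fx=3,fy=3,interpolation=cv2.INTER_CUBIC))
print(plane(F["top"],[(217,122),(275,190),(203,251),(142,180)],164).round())
print(plane(F["top"],[(246,233)],128).round(),plane(F["top"],[(340,173)],10).round(),plane(F["top"],[(366,143)],270).round())
print(plane(F["top"],[(362,172)],270).round())
E
```

```text
[[695. 412. 164.]
 [543. 243. 164.]
 [374. 389. 164.]
 [520. 565. 164.]]
[[434. 298. 128.]] [[655.  63.  10.]] [[651.  63. 270.]]
[[585.  66. 270.]]
```

View pics/topz.png

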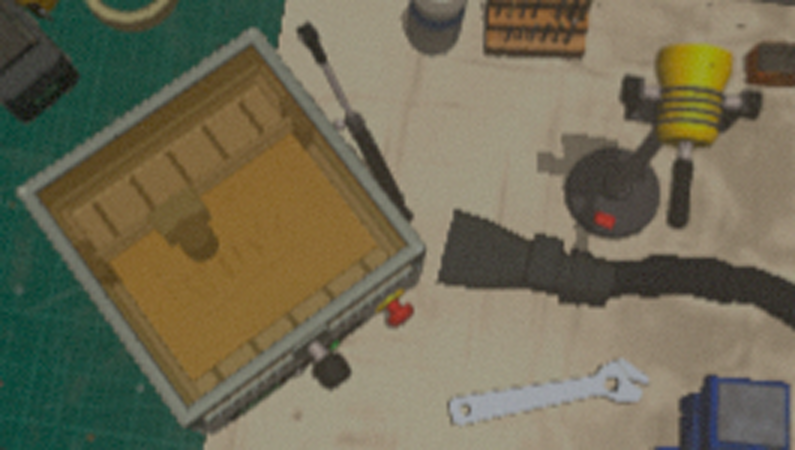

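View pics/wrist0.png

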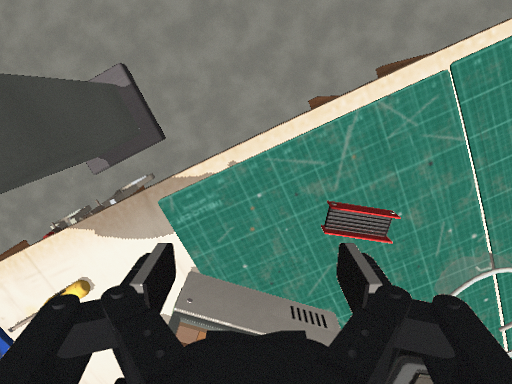

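```bash
cat >> h.py <<'E'
def down(yaw,tilt=0):
    "tool z down; yaw = world azimuth of tool y"
    y=np.array([np.cos(yaw),np.sin(yaw),0]);z=np.array([0,0,-1.]);x=np.cross(y,z)
    return R.from_matrix(np.c_[x,y,z]).as_rotvec()
E
python3 - <<'E'
from h import *
from bench import manip
F=pickle.load(open("f0.pkl","rb"));f=F["top"]
c=lambda u,v:(135+(u+.5)/3-.5,110+(v+.5)/3-.5)
print("corn FR FL RL RR",plane(f,[c(424,250),c(185,425),c(22,190),c(255,30)],164).round(1).tolist())
print("sock",plane(f,[c(307,32)],205).round(1),"knob",plane(f,[c(331,366)],136).round(1))
print("foot",plane(f,[c(612,192)],12).round(1),"fork",plane(f,[c(633,96),c(749,102)],270).round(1))
print("handle ends",plane(f,[c(684,162),c(678,226)],270).round(1), "lens",plane(f,[c(695,48)],270).round(1))
print(R.from_rotvec(manip.current_orientation()).as_matrix().round(2).tolist())
for s in(0,np.pi):
    for p,y in(((585,66,560),np.pi/2),((585,66,425),np.pi/2),((620,10,440),np.pi*.75),((644,-7,441),np.pi*.97),((434,298,283),2.427),((500,374,467),2.427)):
        q=manip.solve_ik(np.array(p,float),down(y+s));print(s,p,None if q is None else np.round(q,2).tolist())
E
```

```text
corn FR FL RL RR [[536.2, 239.8, 164.0], [371.3, 404.4, 164.0], [537.7, 569.2, 164.0], [702.3, 405.9, 164.0]]
sock [[689.7 357.3 205. ]] knob [[435.8 300.9 136. ]]
foot [[652.2  67.3  12. ]] fork [[648.1 107.3 270. ]
 [655.7  24.1 270. ]]
handle ends [[603.9  66.3 270. ]
 [556.4  66.3 270. ]] lens [[691.5  66.3 270. ]]
[[-0.9, 0.43, -0.0], [0.43, 0.9, -0.0], [-0.0, -0.0, -1.0]]
0 (585, 66, 560) [-0.02, 0.5, -0.3, 1.44, 0.15, 1.22, 1.24]
0 (585, 66, 425) [0.02, 0.63, -0.37, 1.65, 0.27, 0.91, 1.12]
0 (620, 10, 440) [0.23, 0.69, -0.6, 1.53, 0.43, 1.06, 1.88]
0 (644, -7, 441) [0.34, 0.77, -0.8, 1.44, 0.58, 1.17, 2.5]
0 (434, 298, 283) [-0.41, 0.79, -0.47, 1.96, 0.66, 0.55, 1.1]
0 (500, 374, 467) [-0.39, 0.68, -0.61, 1.47, 0.41, 1.12, 1.35]
3.141592653589793 (585, 66, 560) [-0.51, 0.54, 0.58, 1.47, -0.31, 1.22, -1.46]
3.141592653589793 (585, 66, 425) [-0.48, 0.67, 0.51, 1.68, -0.4, 0.9, -1.38]
3.141592653589793 (620, 10, 440) [-0.24, 0.66, 0.28, 1.55, -0.21, 0.96, -0.69]
3.141592653589793 (644, -7, 441) [-0.11, 0.68, 0.09, 1.47, -0.07, 1.0, -0.1]
3.141592653589793 (434, 298, 283) [-0.79, 0.76, 0.16, 1.98, -0.28, 0.42, -1.13]
3.141592653589793 (500, 374, 467) [-0.89, 0.64, 0.32, 1.5, -0.22, 1.03, -1.23]
```

Run:
```python
from h import *
from bench import manip
manip.set_gripper(60)
manip.move_to(np.array([580,66,540.]),down(-np.pi/2))
F={}
F["pose"]=(np.array(manip.current_eef_pos()),np.array(manip.current_orientation()))
F["wrist"]=manip.grab_frame("wrist");F["scene"]=manip.grab_frame("scene")
pickle.dump(F,open("f1.pkl","wb"))
P=np.array([[652,66,270],[580,66,270],[652,66,0.]])
pw=proj(F["wrist"],P,F["pose"]);ps=proj(F["scene"],P);print(pw.round(),ps.round(),manip.current_clock())
s=F["scene"]["pixels"];u,v=ps[:2].mean(0).astype(int)
cr=s[max(0,v-45):v+45,u-50:u+50];print("crop org",u-50,max(0,v-45))
cr=cv2.resize(cr,None,fx=4,fy=4,interpolation=cv2.INTER_CUBIC)
w=cv2.resize(F["wrist"]["pixels"],(480,360))[:,60:460]
o=np.hstack([w,cr[:360]]);cv2.imwrite("pics/a1.png",cv2.cvtColor(o,cv2.COLOR_RGB2BGR))
```

```text
[[258. 107.]
 [258. 191.]
 [257. 103.]] [[287. 141.]
 [303. 148.]
 [283. 208.]] 2.7917
crop org 245 99
```

View pics/a1.png

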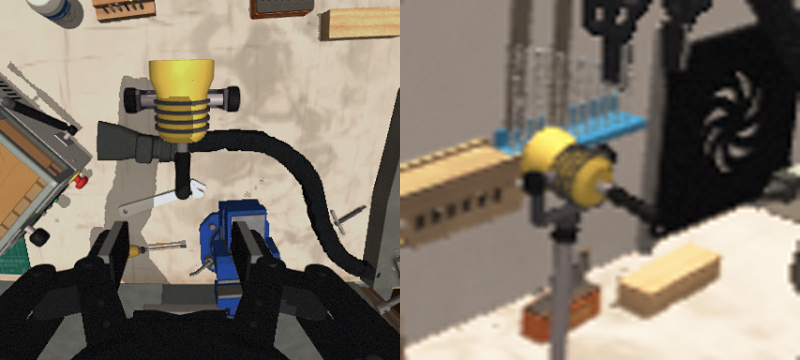

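The wrist view shows the handle at about (259, 160–208). The scene view puts its ends near (298,146) and (310,156), slightly below level. I'll fit the lamp angles to these points.

Run:
```python
from h import *
from scipy.optimize import least_squares
F=pickle.load(open("f1.pkl","rb"));T=pickle.load(open("f0.pkl","rb"))["top"]
c=lambda u,v:(135+(u+.5)/3-.5,110+(v+.5)/3-.5)
w=lambda u,v:((60+u)*512/480,v*512/480)
s=lambda u,v:(245+(u-400)/4,99+v/4)
obs=[(T,None,97,c(678,226)),(F["wrist"],F["pose"],97,w(183,193)),(F["scene"],None,97,s(660,228)),
(T,None,46,c(684,162)),(F["wrist"],F["pose"],46,w(182,153)),(F["scene"],None,46,s(615,191)),
(F["wrist"],F["pose"],0,w(183,99)),(T,None,0,c(691,99))]
def pt(x,d):
    p,yw,t=x[:3],x[3],x[4];return p-d*np.array([np.cos(yw)*np.cos(t),np.sin(yw)*np.cos(t),-np.sin(t)])
f=lambda x:np.concatenate([(proj(a,pt(x,d),b)[0]-o) for a,b,d,o in obs]+[(x[:3]-[652,66,270])/[2,2,.5]])
r=least_squares(f,[652,66,270,0,0]);print(r.x.round(3),f(r.x).round(1),pt(r.x,72))
```

```text
[ 6.51752e+02  6.53540e+01  2.70145e+02  1.60000e-02 -2.05000e-01] [-1.3  2.1  0.4  1.8 -1.6 -0.8 -0.3  0.1  1.  -3.7 -1.5  0.7 -0.5  1.6
  0.1  0.1 -0.1 -0.3  0.3] [581.26657452  64.21922164 255.49984257]
```

```bash
cat >> h.py <<'E'
PIV=np.array([651.9,65.7,270]);SOCK=np.array([691,357,200.])
def hpt(az,t,s=72):return PIV-s*np.array([np.cos(az)*np.cos(t),np.sin(az)*np.cos(t),-np.sin(t)])
def aim(S=SOCK):
    d=S-PIV;return np.arctan2(d[1],d[0]),np.arctan2(-d[2],np.hypot(d[0],d[1]))
UP=np.array([0,0,155.])
E
python3 - <<'E'
from h import *
from bench import manip
a0=np.array([.012,-.205]);a1=np.array(aim());print(a1)
manip.movel(hpt(*a0)+UP,down(a0[0]-np.pi/2),v=150)
manip.set_gripper(5)
print(manip.current_gripper_width(),manip.current_force(),manip.current_clock())
for k in np.linspace(0,1,10)[1:]:
    a=a0+k*(a1-a0);manip.movel(hpt(*a)+UP,down(a[0]-np.pi/2),v=80)
    print(k.round(2),np.round(manip.current_force(),1),manip.current_gripper_width())
print(np.array(manip.current_eef_pos())-hpt(*a1)-UP,manip.current_clock())
F={};F["scene"]=manip.grab_frame("scene");F["top"]=manip.grab_frame("top");pickle.dump(F,open("f2.pkl","wb"))
b=[F["scene"]["pixels"][100:230,170:340],F["top"]["pixels"][100:230,200:400]]
cv2.imwrite("pics/a2.png",cv2.cvtColor(np.hstack([cv2.resize(i,None,fx=2.1,fy=2.1,interpolation=cv2.INTER_CUBIC) for i in b]),cv2.COLOR_RGB2BGR))
E
```

```text
[1.43736794 0.23381034]
13.236747114351244 [ 0.38022615 -0.50224375  1.70960726] 4.3
0.11 [ 2.1  0.1 -1.5] 13.226700567043636
0.22 [ 4.5 -0.3 -3.6] 13.207464100850954
0.33 [ 4.6  0.1 -3. ] 12.943075048824165
0.44 [ 4.6  1.1 -4.6] 13.141479221505643
0.56 [ 5.6  0.6 -4.9] 12.945390148583328
0.67 [ 5.1  1.5 -5. ] 12.8636473924597
0.78 [ 5.1  1.8 -5.8] 13.216520876969376
0.89 [ 5.1  2.1 -6.4] 13.040916445773057
1.0 [ 5.2  0.9 -7. ] 12.822677325633448
[ 0.42863126  0.78716647 -1.46417028] 7.075
```

View pics/a2.png

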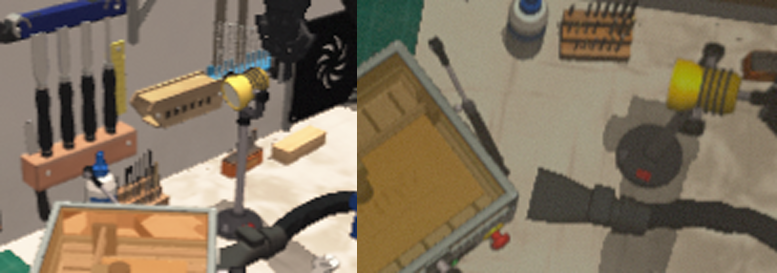

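Run:
```python
from h import *
from bench import manip
a1=np.array(aim());o=down(a1[0]-np.pi/2);tgt=hpt(*a1)+UP
off=np.zeros(3)
for _ in range(2):
    off+=tgt-np.array(manip.current_eef_pos());manip.movel(tgt+off,o,v=60)
print(np.array(manip.current_eef_pos())-tgt)
manip.set_gripper(60)
F={}
manip.movel(tgt+[0,0,110],o,v=200)
def shot(n):
    F["p"+n]=(np.array(manip.current_eef_pos()),np.array(manip.current_orientation()));F["w"+n]=manip.grab_frame("wrist")
shot("1")
F["scene"]=manip.grab_frame("scene");F["top"]=manip.grab_frame("top");pickle.dump(F,open("f3.pkl","wb"))
print(manip.current_clock())
P=np.array([hpt(*a1,s=s) for s in(0,46,97,-32)])
for n,k,p in(("w1","w1",F["p1"]),("scene","scene",None),("top","top",None)):print(n,proj(F[k],P,p).round(1).tolist())
S=F["scene"]["pixels"][110:180,255:330];T=F["top"]["pixels"][105:175,340:440]
f=lambda i,w:cv2.resize(i,w,interpolation=cv2.INTER_CUBIC)
o=np.hstack([f(F["w1"]["pixels"],(400,300)),f(S,(375,350))[:300],]);o2=np.hstack([f(T,(400,280)),f(S,(375,350))[70:]])
cv2.imwrite("pics/a3.png",cv2.cvtColor(np.vstack([o,o2]),cv2.COLOR_RGB2BGR))
```

```text
[ 0.0775774   0.73325026 -0.16972404]
9.025
w1 [[258.1, 110.4], [258.1, 164.5], [258.1, 223.0], [258.1, 72.4]]
scene [[287.4, 140.8], [297.8, 135.3], [309.0, 129.3], [280.0, 144.8]]
top [[365.0, 142.7], [387.0, 146.4], [412.3, 150.7], [350.1, 140.1]]
```

View pics/a3.png

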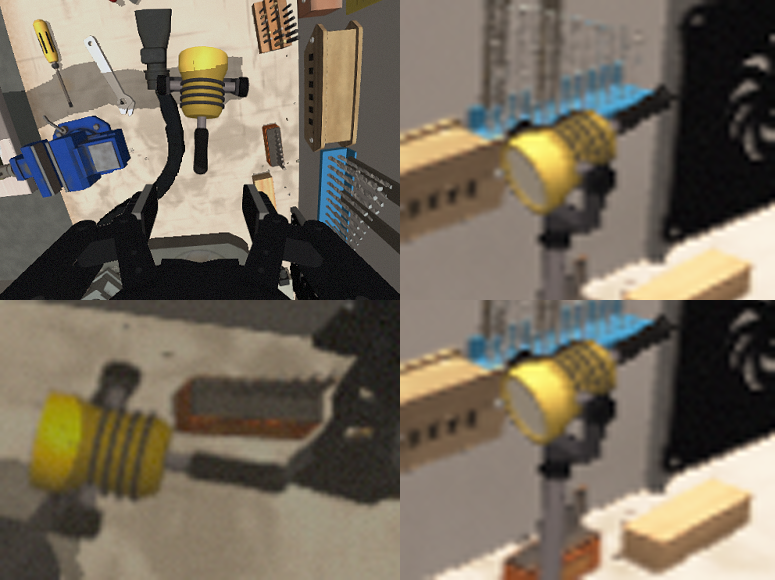

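Run:
```python
from h import *
from bench import manip
a1=np.array(aim());F=pickle.load(open("f3.pkl","rb"))
ori=None
for x,z,t in((430,490,.75),(440,520,.75),(440,520,.6),(460,540,.5)):
    zt=np.array([np.sin(t),0,-np.cos(t)]);y=np.array([np.cos(t),0,np.sin(t)]);X=np.cross(y,zt)
    o=R.from_matrix(np.c_[X,y,zt]).as_rotvec();q=manip.solve_ik(np.array([x,25.,z]),o)
    print(x,z,t,None if q is None else np.round(q,2))
    if q is not None and ori is None: ori=(np.array([x,25.,z]),o)
manip.move_to(*ori)
pose=(np.array(manip.current_eef_pos()),np.array(manip.current_orientation()))
F["w2"]=manip.grab_frame("wrist");F["p2"]=pose;pickle.dump(F,open("f3.pkl","wb"))
P=np.array([hpt(*a1,s=s) for s in(0,46,97,-32)]);print(proj(F["w2"],P,pose).round(1).tolist(),manip.current_clock())
u,v=proj(F["w2"],P[:1],pose)[0].astype(int);u0,v0=max(0,u-100),max(0,v-75);print(u0,v0)
a=F["w1"]["pixels"][40:240,190:330]
o=np.hstack([cv2.resize(a,(364,520),interpolation=cv2.INTER_CUBIC),cv2.resize(F["w2"]["pixels"],None,fx=.8,fy=.8)[:,:].copy() if 0 else cv2.copyMakeBorder(cv2.resize(F["w2"]["pixels"][v0:v0+150,u0:u0+145],None,fx=3,fy=3,interpolation=cv2.INTER_CUBIC),0,70,0,0,cv2.BORDER_CONSTANT)])
print(o.shape);cv2.imwrite("pics/a4.png",cv2.cvtColor(o,cv2.COLOR_RGB2BGR))
```

```text
430 490 0.75 [ 0.66  0.43 -1.24  2.3   1.73  0.67 -1.88]
440 520 0.75 [ 0.71  0.37 -1.25  2.22  1.58  0.61 -1.7 ]
440 520 0.6 [-0.42  0.2   0.27  2.19  0.25  0.18 -0.41]
460 540 0.5 [-0.29  0.2   0.13  2.06  0.14  0.39 -0.29]
[[268.8, 139.2], [271.7, 185.5], [274.8, 236.0], [266.7, 106.7]] 10.6417
168 64
(520, 799, 3)
```

View pics/a4.png

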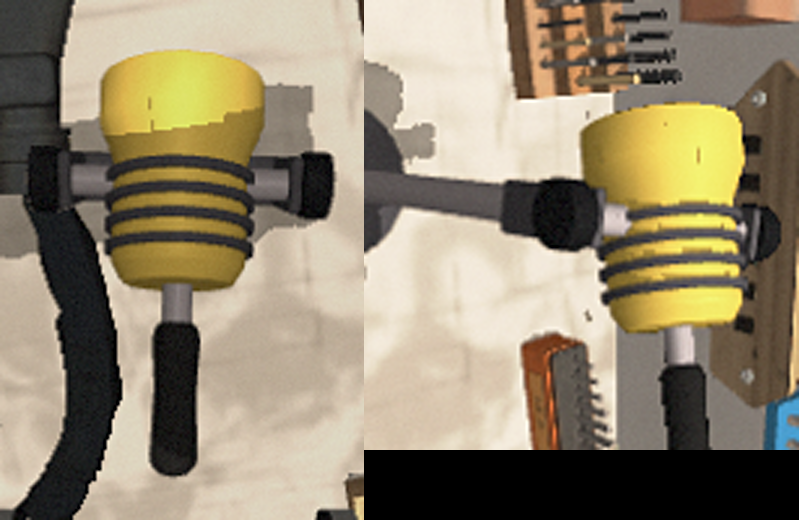

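Run:
```python
from h import *
from scipy.optimize import least_squares
F=pickle.load(open("f3.pkl","rb"));a1=np.array(aim())
def cols(k,rows,c0,w,fn):
    im=F[k]["pixels"].astype(int);out=[]
    for r in rows:
        s=im[r,c0-w:c0+w];m=np.where(fn(s))[0]
        if len(m)>4: out.append((c0-w+(m[0]+m[-1])/2,r,len(m)))
    return np.array(out)
dark=lambda s:s.max(1)<75
yel=lambda s:(s[:,0]-s[:,2]>60)
D={}
for k,hr,yr in(("w1",range(168,216),list(range(62,88))+list(range(138,148))),("w2",range(192,232),list(range(110,126))+[166,167,168,169,170])):
    c=258 if k=="w1" else 274
    D[k]=cols(k,hr,c,17,dark);y=cols(k,yr,c-3,48,yel)
    print(k,D[k][::6].round(1).tolist(),y[::6].round(1).tolist())
    D[k+"y"]=y
def res(x):
    p=x[:3];b=np.array([np.cos(x[3])*np.cos(x[4]),np.sin(x[3])*np.cos(x[4]),-np.sin(x[4])]);o=[]
    for k in("w1","w2"):
        L=proj(F[k],np.array([p-s*b for s in np.linspace(-40,105,30)]),F["p"+k[1]])
        i=np.argsort(L[:,1]);g=lambda r:np.interp(r,L[i,1],L[i,0])
        o+=[(g(D[k][:,1])-D[k][:,0])/len(D[k])**.5*4]
        o+=[(g(D[k+"y"][:,1])-D[k+"y"][:,0])/len(D[k+"y"])**.5*2]
    return np.concatenate(o+[(p-PIV)/[1,1,1]*1.])
r=least_squares(res,[*PIV,*a1],loss="soft_l1");print(r.x.round(4),a1,r.cost)
b=r.x;d=SOCK-b[:3];print("need",np.arctan2(d[1],d[0]),np.arctan2(-d[2],np.hypot(*d[:2])))
rng=np.hypot(*d[:2]);print("hit err lat/vert",rng*(b[3]-np.arctan2(d[1],d[0])), b[2]-rng*np.tan(b[4])-SOCK[2])
```

```text
w1 [[257.0, 168.0, 17.0], [257.5, 174.0, 18.0], [257.0, 180.0, 17.0], [257.5, 186.0, 16.0], [256.5, 192.0, 16.0], [256.5, 198.0, 16.0], [257.0, 204.0, 17.0], [256.5, 210.0, 18.0]] [[258.5, 62.0, 42.0], [259.5, 68.0, 60.0], [260.0, 74.0, 63.0], [259.5, 80.0, 62.0], [259.5, 86.0, 62.0], [258.5, 142.0, 50.0]]
w2 [[274.0, 192.0, 15.0], [274.0, 198.0, 15.0], [275.0, 204.0, 15.0], [275.5, 210.0, 14.0], [276.0, 216.0, 15.0], [277.0, 222.0, 15.0], [277.5, 228.0, 16.0]] [[279.5, 110.0, 57.0], [279.5, 116.0, 59.0], [280.0, 122.0, 57.0], [284.5, 168.0, 50.0]]
[6.523890e+02 6.576070e+01 2.823054e+02 1.414000e+00 1.283000e-01] [1.43736794 0.23381034] 38.833554079388676
need 1.4389902441826572 0.27315040251881156
hit err lat/vert -7.328654066895727 44.41622005891196
```

```bash
cat > fit.py <<'E'
from h import *
from scipy.optimize import least_squares
F=pickle.load(open("f3.pkl","rb"));a1=np.array(aim())
def cols(k,rows,c0,w,fn):
    im=F[k]["pixels"].astype(int);out=[]
    for r in rows:
        s=im[r,c0-w:c0+w];n,l,st,_=cv2.connectedComponentsWithStats(fn(s).astype(np.uint8)[None])
        j=1+np.argmax(st[1:,4]) if n>1 else 0
        if j: out.append((c0-w+st[j,0]+(st[j,2]-1)/2,r,st[j,2]))
    return np.array(out)
dark=lambda s:s.max(1)<75
yel=lambda s:(s[:,0]-s[:,2]>90)&(s[:,1]-s[:,2]>60)
D={}
for k,hr,yr in(("w1",range(168,216),list(range(66,84))+list(range(138,146))),("w2",range(192,232),list(range(110,126))+list(range(166,171)))):
    c=258 if k=="w1" else 272
    D[k]=cols(k,hr,c,17,dark);D[k+"y"]=cols(k,yr,c-4,34,yel)
    print(k,D[k+"y"][::3].round(1).tolist())
def res(x):
    p=x[:3];b=np.array([np.cos(x[3])*np.cos(x[4]),np.sin(x[3])*np.cos(x[4]),-np.sin(x[4])]);o=[]
    for k in("w1","w2"):
        L=proj(F[k],np.array([p-s*b for s in np.linspace(-40,105,30)]),F["p"+k[1]])
        i=np.argsort(L[:,1]);g=lambda r:np.interp(r,L[i,1],L[i,0])
        for q,w in((k,4),(k+"y",3)): o+=[(g(D[q][:,1])-D[q][:,0])/len(D[q])**.5*w]
    return np.concatenate(o+[(p-PIV)/1.5])
r=least_squares(res,[*PIV,*a1]);print(r.x.round(4),a1,r.cost)
b=r.x;d=SOCK-b[:3];rng=np.hypot(*d[:2])
print("hit err lat/vert",rng*(b[3]-np.arctan2(d[1],d[0])), b[2]-rng*np.tan(b[4])-SOCK[2])
E
python3 fit.py
```

```text
w1 [[259.0, 66.0, 55.0], [258.5, 69.0, 58.0], [258.5, 72.0, 58.0], [258.0, 75.0, 59.0], [258.0, 78.0, 59.0], [258.0, 81.0, 59.0], [259.5, 138.0, 42.0], [261.0, 141.0, 39.0], [260.0, 144.0, 37.0]]
w2 [[270.0, 110.0, 47.0], [270.5, 113.0, 48.0], [270.5, 116.0, 48.0], [270.0, 119.0, 49.0], [271.0, 122.0, 45.0], [271.0, 125.0, 43.0], [273.0, 168.0, 37.0]]
[6.521719e+02 6.650210e+01 2.733640e+02 1.421400e+00 2.429000e-01] [1.43736794 0.23381034] 14.255559272192919
hit err lat/vert -4.828294357600579 0.7411579588176096
```

```bash
sed -i 's/>90)&(s\[:,1\]-s\[:,2\]>60)/>TH)\&(s[:,1]-s[:,2]>TH-25)/; s/^D={}/import sys;TH=int(sys.argv[1]);D={}/' fit.py; for t in 50 65; do python3 fit.py $t; done
python3 - <<'E'
from h import *
F=pickle.load(open("f1.pkl","rb"));T=pickle.load(open("f0.pkl","rb"))["top"]
for k,f,p in(("w",F["wrist"],F["pose"]),("t",T,None)):
    u,v=proj(f,SOCK,p)[0].round().astype(int);print(k,proj(f,SOCK,p))
    u0,v0=u-18,v-18
    c=f["pixels"][v0:v0+36,u0:u0+36].astype(int);m=((c.max(2)<60) if k=="w" else (c.max(2)<70)).astype(np.uint8)
    print(u0,v0);cv2.imwrite(f"/tmp/{k}.png",cv2.cvtColor(cv2.resize(f["pixels"][v0:v0+36,u0:u0+36],(380,380),interpolation=cv2.INTER_NEAREST),cv2.COLOR_RGB2BGR))
cv2.imwrite("pics/a5.png",np.hstack([cv2.imread("/tmp/w.png"),cv2.imread("/tmp/t.png")]))
E
```

```text
w1 [[259.0, 66.0, 57.0], [258.5, 69.0, 58.0], [258.0, 72.0, 59.0], [258.0, 75.0, 59.0], [258.0, 78.0, 59.0], [258.0, 81.0, 59.0], [258.0, 138.0, 51.0], [258.5, 141.0, 50.0], [258.5, 144.0, 48.0]]
w2 [[266.5, 110.0, 54.0], [267.0, 113.0, 55.0], [267.5, 116.0, 54.0], [267.0, 119.0, 55.0], [266.5, 122.0, 54.0], [267.5, 125.0, 50.0], [271.0, 168.0, 43.0]]
[6.517683e+02 6.581130e+01 2.703082e+02 1.424200e+00 2.866000e-01] [1.43736794 0.23381034] 4.467619935759675
hit err lat/vert -3.726212621933137 -16.295563943207128
w1 [[259.5, 66.0, 56.0], [258.5, 69.0, 58.0], [258.0, 72.0, 59.0], [258.0, 75.0, 59.0], [258.0, 78.0, 59.0], [258.0, 81.0, 59.0], [258.0, 138.0, 51.0], [258.5, 141.0, 50.0], [259.0, 144.0, 47.0]]
w2 [[267.0, 110.0, 53.0], [267.5, 113.0, 54.0], [267.5, 116.0, 54.0], [268.0, 119.0, 53.0], [267.5, 122.0, 52.0], [267.5, 125.0, 50.0], [271.5, 168.0, 42.0]]
[6.518460e+02 6.590300e+01 2.706663e+02 1.423400e+00 2.818000e-01] [1.43736794 0.23381034] 4.260645859866913
hit err lat/vert -4.0351953141398536 -14.37900377528618
w [[-12.49945642  72.68438545]]
-30 55Traceback (most recent call last):
  File "<stdin>", line 7, in <module>
cv2.error: OpenCV(4.12.0) /io/opencv/modules/imgproc/src/resize.cpp:4208: error: (-215:Assertion failed) !ssize.empty() in function 'resize'
```

```bash
sed -i 's/c-4,34,yel/c-4+(k=="w1")*5,42 if k=="w1" else 34,yel/' fit.py; for t in 50 60 70; do python3 fit.py $t|tail -3; done
```

```text
w2 [[266.5, 110.0, 54.0], [267.0, 113.0, 55.0], [267.5, 116.0, 54.0], [267.0, 119.0, 55.0], [266.5, 122.0, 54.0], [267.5, 125.0, 50.0], [271.0, 168.0, 43.0]]
[6.525862e+02 6.546180e+01 2.695909e+02 1.410600e+00 2.981000e-01] [1.43736794 0.23381034] 3.47451902595548
hit err lat/vert -8.579642062885947 -20.766476619522223
w2 [[267.0, 110.0, 53.0], [267.5, 113.0, 54.0], [267.5, 116.0, 54.0], [267.5, 119.0, 54.0], [267.5, 122.0, 52.0], [267.5, 125.0, 50.0], [271.5, 168.0, 42.0]]
[6.525272e+02 6.559510e+01 2.699862e+02 1.411700e+00 2.926000e-01] [1.43736794 0.23381034] 2.686595140061353
hit err lat/vert -8.173329453569112 -18.563789811035576
w2 [[267.0, 110.0, 53.0], [267.5, 113.0, 54.0], [267.5, 116.0, 54.0], [268.0, 119.0, 53.0], [267.5, 122.0, 52.0], [268.0, 125.0, 49.0], [271.5, 168.0, 42.0]]
[6.525087e+02 6.566440e+01 2.702039e+02 1.412500e+00 2.894000e-01] [1.43736794 0.23381034] 2.404015487584474
hit err lat/vert -7.90130002226377 -17.308292657556052
```

Run:
```python
from h import *
from bench import manip
a1=np.array([1.412,.28]);F=pickle.load(open("f3.pkl","rb"))
done=0
for t in(1.3,1.15,1.0):
  for roll in (0,np.pi):
    for yaw in (0.,-.3,.3):
        zt=np.array([np.cos(yaw)*np.sin(t),np.sin(yaw)*np.sin(t),-np.cos(t)]);X=np.array([-np.sin(yaw),np.cos(yaw),0])*(1 if roll==0 else -1);y=np.cross(zt,X)
        M=np.c_[X,y,zt];TC=np.array(F["w1"]["T_tool_cam"]);view=M@(-TC[:3,2])
        mid=hpt(*a1,s=25);p=mid-view*290-M@TC[:3,3];o=R.from_matrix(M).as_rotvec();q=manip.solve_ik(p,o)
        if q is None: continue
        print(t,roll,yaw,p.round(),np.round(q,2))
        if not done and np.abs(q-np.array(manip.current_joint_positions())).max()<3: best=(p,o);done=1
if done:
    manip.move_to(*best)
    F["p3"]=(np.array(manip.current_eef_pos()),np.array(manip.current_orientation()));F["w3"]=manip.grab_frame("wrist");pickle.dump(F,open("f3.pkl","wb"))
    for a in((1.437,.234),(1.412,.291)):print(a,proj(F["w3"],np.array([hpt(*a,s=s) for s in(-32,0,46,97)]),F["p3"]).round(1).tolist())
    cv2.imwrite("pics/a5.png",cv2.cvtColor(cv2.resize(F["w3"]["pixels"],(800,600),interpolation=cv2.INTER_CUBIC),cv2.COLOR_RGB2BGR))
print(manip.current_clock())
```

```text
1.0 0 -0.3 [405. 128. 444.] [ 0.01  0.58 -1.1   2.42  1.74  1.41 -2.59]
1.0 0 0.3 [399. -24. 444.] [ 0.86  0.62 -1.31  2.54  2.59  0.78 -2.25]
1.0 3.141592653589793 -0.3 [397. 109. 442.] [-0.02  0.53 -0.97  2.47  1.8   1.31  0.49]
1.0 3.141592653589793 0.3 [404. -45. 442.] [ 0.27  0.4  -0.19  2.54  3.55  0.78 -0.02]
(1.437, 0.234) [[238.6, 136.3], [248.2, 167.0], [260.8, 207.7], [273.4, 248.5]]
(1.412, 0.291) [[237.7, 136.4], [248.2, 167.0], [262.2, 208.1], [276.6, 249.9]]
11.475
```

View pics/a5.png

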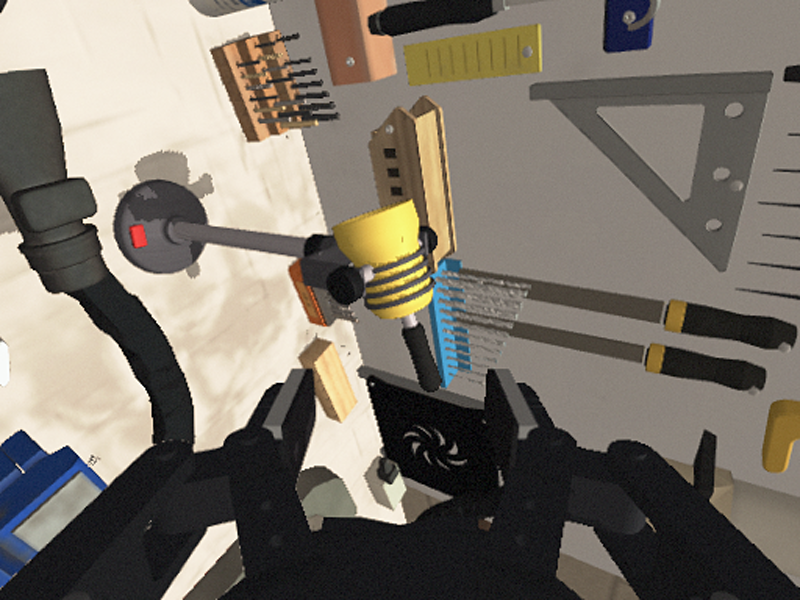

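Views 2 and 3 agree that the lamp sits at about swivel 1.412 and tilt 0.29, against the wanted 1.437 and 0.234. I'll re-grip it and correct.

```bash
python3 - <<'E'
from h import *
from bench import manip
F=pickle.load(open("f3.pkl","rb"))
b=np.array([1.412,.289]);a=np.array(aim());o=down(b[0]-np.pi/2)
p2=F["p2"];
manip.move_to(hpt(*b)+UP+[0,0,110],o)
manip.movel(hpt(*b)+UP,o,v=150)
manip.set_gripper(5);s=np.array(manip.current_eef_pos());print(s-hpt(*b)-UP)
tgt=s+hpt(*a)-hpt(*b);o=down(a[0]-np.pi/2);cmd=tgt.copy()
for _ in range(3):
    manip.movel(cmd,o,v=40);e=tgt-np.array(manip.current_eef_pos());cmd+=e
print(e,manip.current_force())
manip.set_gripper(60)
manip.movel(tgt+[0,0,110],o,v=200)
G={}
def shot(n):
    G["p"+n]=(np.array(manip.current_eef_pos()),np.array(manip.current_orientation()));G["w"+n]=manip.grab_frame("wrist")
shot("1");manip.move_to(*F["p2"]);shot("2")
pickle.dump(G,open("f3.pkl","wb"));pickle.dump(F,open("f3old.pkl","wb"));print(manip.current_clock())
E
for t in 50 60 70; do python3 fit.py $t; done
```

```text
[ 0.39015982 -0.15388849  0.63758514]
[-0.08057306  0.06365202 -0.19681473] [ 1.58682006 -1.0338773   6.09445163]
17.85
w1 [[258.0, 66.0, 59.0], [258.5, 69.0, 62.0], [258.5, 72.0, 64.0], [258.0, 75.0, 63.0], [258.5, 78.0, 64.0], [258.5, 81.0, 64.0], [258.0, 138.0, 51.0], [258.0, 141.0, 51.0], [258.0, 144.0, 47.0]]
w2 [[266.0, 110.0, 55.0], [266.5, 113.0, 54.0], [266.0, 116.0, 55.0], [266.0, 119.0, 55.0], [265.5, 122.0, 54.0], [266.0, 125.0, 51.0], [269.0, 168.0, 43.0]]
[6.526233e+02 6.549380e+01 2.695956e+02 1.427800e+00 2.450000e-01] [1.43736794 0.23381034] 2.2746197314532943
hit err lat/vert -3.5458232762299104 -3.903019830810706
w1 [[258.5, 66.0, 58.0], [258.5, 69.0, 62.0], [258.0, 72.0, 63.0], [258.0, 75.0, 63.0], [258.0, 78.0, 63.0], [258.0, 81.0, 63.0], [258.0, 138.0, 51.0], [258.5, 141.0, 50.0], [258.0, 144.0, 47.0]]
w2 [[266.5, 110.0, 54.0], [266.5, 113.0, 54.0], [266.5, 116.0, 54.0], [266.5, 119.0, 54.0], [266.0, 122.0, 53.0], [266.0, 125.0, 51.0], [269.5, 168.0, 42.0]]
[6.525344e+02 6.560830e+01 2.699940e+02 1.429600e+00 2.393000e-01] [1.43736794 0.23381034] 1.9455995552653942
hit err lat/vert -2.9290828362268755 -1.701035744457073
w1 [[258.5, 66.0, 58.0], [258.5, 69.0, 62.0], [258.5, 72.0, 62.0], [258.5, 75.0, 62.0], [258.5, 78.0, 62.0], [258.0, 81.0, 63.0], [257.5, 138.0, 50.0], [258.0, 141.0, 49.0], [258.5, 144.0, 46.0]]
w2 [[266.5, 110.0, 54.0], [266.5, 113.0, 54.0], [266.5, 116.0, 54.0], [267.0, 119.0, 53.0], [266.5, 122.0, 52.0], [266.5, 125.0, 50.0], [269.5, 168.0, 42.0]]
[6.526165e+02 6.562430e+01 2.701103e+02 1.428300e+00 2.380000e-01] [1.43736794 0.23381034] 1.8080596179214719
hit err lat/vert -3.381345276040909 -1.173179552955844
```

Run:
```python
from h import *
from bench import manip
C=np.array([539.5,407,0]);ex=np.array([1,1,0])/2**.5
K=C-150*ex+[0,0,128.]
o=down(-np.pi/4)
manip.set_gripper(70)
manip.move_to(K+UP+[0,0,100],o)
pose=(np.array(manip.current_eef_pos()),np.array(manip.current_orientation()));f=manip.grab_frame("wrist")
pickle.dump((pose,f),open("f4.pkl","wb"))
u,v=proj(f,K,pose)[0];im=f["pixels"]
m=(im.max(2)<60).astype(np.uint8)
n,l,st,ce=cv2.connectedComponentsWithStats(m)
print("pred",u,v,"ends",proj(f,np.array([K-13*ex,K+13*ex]),pose))
for i in range(1,n):
    if st[i,4]>60 and np.hypot(ce[i,0]-u,ce[i,1]-v)<80:print(st[i],ce[i])
cv2.imwrite("pics/a6.png",cv2.cvtColor(im,cv2.COLOR_RGB2BGR));print(manip.current_clock())
```

```text
pred 255.14381060634366 196.8896054860192 ends [[255.1788416  211.31948249]
 [255.10772816 181.95939555]]
[239 182  33  34 935] [254.90374332 199.09946524]
[250 258  25  18  73] [261.97260274 266.69863014]
[245 267  25  17  65] [256.55384615 274.73846154]
19.6333
```

View pics/a6.png

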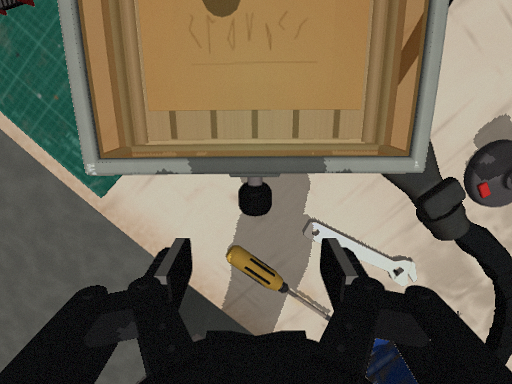

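```bash
cat >> h.py <<'E'
C=np.array([539.5,407,0]);ex=np.array([1,1,0])/2**.5
def knob(phi):
    return C+ex*(122.9-(273*np.cos(phi)-30*np.sin(phi)))+[0,0,98+273*np.sin(phi)+30*np.cos(phi)]
E
python3 - <<'E'
from h import *
from bench import manip
o=down(-np.pi/4)
manip.movel(knob(0)+UP,o,v=120)
manip.set_gripper(15)
print(manip.current_gripper_width(),np.round(manip.current_force(),1),np.array(manip.current_eef_pos())-knob(0)-UP)
off=np.zeros(3)
for ph in np.linspace(0,np.pi/4,11)[1:]:
    manip.movel(knob(ph)+UP+off,o,v=80)
    e=np.array(manip.current_eef_pos())-knob(ph)-UP
    print(ph.round(2),np.round(manip.current_force(),1),e.round(1),round(manip.current_gripper_width(),1))
manip.pause(.3)
tgt=knob(np.pi/4)+UP;cmd=tgt.copy()
for _ in range(2):
    cmd+=tgt-np.array(manip.current_eef_pos());manip.movel(cmd,o,v=30)
print(np.array(manip.current_eef_pos())-tgt,manip.current_force())
F={"scene":manip.grab_frame("scene"),"top":manip.grab_frame("top"),"pose":(np.array(manip.current_eef_pos()),np.array(manip.current_orientation()))}
F["wrist"]=manip.grab_frame("wrist");pickle.dump(F,open("f5.pkl","wb"))
for k in("scene","top","wrist"):cv2.imwrite(f"pics/e_{k}.png",cv2.cvtColor(F[k]["pixels"],cv2.COLOR_RGB2BGR))
print(manip.current_clock())
E
```

```text
25.736836264170055 [-0.4 -0.4  5. ] [ 0.36623475 -0.20850486  0.75498976]
0.08 [ 3.1  0.3 -4. ] [ 0.3 -0.3 -0.2] 25.5
0.16 [ 3.5 -0.6 -5.2] [ 0.2 -0.4 -0.3] 25.0
0.24 [ 3.9 -1.6 -5.7] [ 0.1 -0.4 -0.3] 25.4
0.31 [ 4.3 -2.6 -4.4] [-0.  -0.5 -0.5] 25.9
0.39 [ 3.7 -3.8 -4.7] [-0.2 -0.5 -0.6] 25.4
0.47 [ 2.7 -4.8 -4.2] [-0.2 -0.5 -0.6] 25.0
0.55 [ 2.7 -4.6 -3.9] [-0.1 -0.3 -0.1] 25.5
0.63 [ 1.1 -4.3 -3.5] [-0.1 -0.2  0.2] 25.5
0.71 [ 1.2 -4.4 -1.9] [0.  0.  0.4] 25.2
0.79 [ 0.9 -5.3 -0.9] [-0.1  0.1  0.5] 25.3
[-0.18727787 -0.06357849  0.12632883] [-0.35234911 -6.91286303  1.83916193]
26.2083
```

Run:
```python
from h import *
F=pickle.load(open("f5.pkl","rb"));f=F["wrist"];im=f["pixels"];ey=np.array([-1,1,0])/2**.5
def edge(phi,y):return C+ex*(122.9-(243*np.cos(phi)-66*np.sin(phi)))+ey*y+[0,0,98+243*np.sin(phi)+66*np.cos(phi)]
for y in(70,-70):
    for phi in(.7,.785,.87):print(y,phi,proj(f,edge(phi,y),F["pose"])[0].round())
    u,v=proj(f,edge(.785,y),F["pose"])[0].round().astype(int)
    print([(r,im[r,u].tolist()) for r in range(max(0,v-32),min(384,v+34),4)])
# stud vs socket height check in scene: knob stem angle not needed
```

```text
70 0.7 [118. 204.]
70 0.785 [100. 174.]
70 0.87 [ 80. 134.]
[(142, [144, 94, 55]), (146, [146, 94, 54]), (150, [147, 98, 60]), (154, [152, 109, 73]), (158, [155, 111, 74]), (162, [101, 86, 65]), (166, [130, 130, 123]), (170, [132, 135, 126]), (174, [137, 140, 131]), (178, [154, 158, 148]), (182, [159, 161, 151]), (186, [137, 140, 131]), (190, [127, 133, 124]), (194, [129, 85, 51]), (198, [129, 84, 52]), (202, [124, 79, 47]), (206, [208, 153, 106])]
-70 0.7 [397. 203.]
-70 0.785 [416. 174.]
-70 0.87 [437. 134.]
[(142, [154, 100, 63]), (146, [143, 95, 56]), (150, [144, 93, 54]), (154, [144, 95, 57]), (158, [143, 92, 54]), (162, [103, 107, 99]), (166, [131, 134, 127]), (170, [136, 141, 131]), (174, [147, 149, 139]), (178, [166, 170, 158]), (182, [147, 149, 141]), (186, [128, 130, 122]), (190, [133, 89, 57]), (194, [135, 90, 57]), (198, [131, 85, 53]), (202, [128, 84, 50]), (206, [125, 80, 47])]
```

Run:
```python
from bench import manip
print(manip.current_gripper_width(),manip.current_clock());print(manip.hand_in())
```

```text
25.058916213379153 26.2083
the job is handed in; nothing more can be done
None
```

The job is handed in at 26.2 s with the arm still gripping the knob: the hood is at about 0.77–0.785 rad (target 0.785) and the lamp beam, by camera measurement, is within about 5 mm of the socket; the verdict was not shown.

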